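Lever open the sticking lid of a slide dry box

ROBOT

A 6-joint arm with a two-finger parallel gripper is mounted at the origin on a cart in front of the work surface, level with it; the furniture and walls round the work are solid. World frame = base frame: x ahead of the robot, y to its left, z up, the work surface at z = 0. Lengths are in mm, angles in rad, forces in N, time in s.
With the tool pointing down it reaches from about 275 to 975 mm from the base axis. Payload 8.4 kg.
Tool frame: the origin (TCP) lies between the finger pads; the fingertips stand manip.tips_ahead ahead of it and the grasp point (between the pads) lies 8 mm behind it (manip.tips_ahead is the distance from the TCP to the fingertips, in mm); z points along the fingers, y is the line along which they close (so a half turn about z gives the same grasp; the last joint's range is limited). The gripper opens to 92 mm and grips with 3 to 60 N. Pads are 20 mm wide; open, the fingers measure 128 mm over their backs; the gripper's body (75 mm by 189 mm) begins 69 mm behind the grasp point.
Start: joints at [-1.179, 0.353, 1.633, -0, 1.155, -0.002], TCP at [239.811, -577.164, 225.583] pointing down, gripper open.
Joint ranges: [-2.63, 2.63], [-0.92, 2.1], [0.06, 2.66], [-1.3, 4.44], [0, 2.69], [-3.02, 3.02]. Speed limits (rad/s): [2.22, 2.22, 2.79, 3.14, 3.14, 3.14].

INTERFACE

Orientations are given as [roll, pitch, yaw] about the fixed x, y, z axes, in that order (R = Rz(yaw) Ry(pitch) Rx(roll)).
In Python, from workcell import telemetry, viewer, finish_job, search_frame, masks_of, tip_of, manip gives the robot as it stands.
- The arm moves only by the shell command python3 -m jog 'ROWS' [FORCE]. ROWS is JSON, a list of rows, each an object of numbers: "tx", "ty", "tz": the shift along the tool's x, y, z in m; "twist": the turn about the tool's z in rad; "claw": the closure, from -1 (fully open) to 1 (shut), so that 0 is half open. A call has 1 to 20 rows; each row is the pose to reach, as a shift and turn from the pose commanded when the call began, along the tool's axes at that moment; what a row does not reach only later rows make up. A row lasts 1/8 s, in which the tool goes at most 62.5 mm and 10.7 degrees, less where a joint would pass 70% of its speed; a pose out of reach is approached as far as the arm can. A call with a gripper value outside its range is refused whole. The fingers move at their own pace and stop on an object; FORCE is the grip in N (left out, the last holds). Time passes only in rows, so rows that repeat a pose let the fingers close. It gives the time, the measured TCP pose, the force, the opening and the grip force at its end, in the units of the state.
- telemetry.sense(): the state, without advancing time (a new reading comes with each control period).
- viewer.grab_frame(name): name is "scene" or "top" or "wrist"; returns a dict with "frame" (480x640x3 uint8, red, green, blue), "mtx" (3x3 intrinsics, pixels), "dist" ([k1, k2, p1, p2, k3] as OpenCV has them; the pictures are not rectified), "pose" (4x4, takes a point from camera to world coordinates). Camera axes: x right, y down, z forward; pixel columns grow to the right and rows downward; lengths in mm; the calibration is good to about 2 mm. A picture is of the moment at which its call begins. There is no depth.
- finish_job(): hands the job in; it is judged then, once.
Trained networks look in the newest picture that a camera, given by its name, has taken for a name from the list of things; names that differ only in an ending like _2 or _b are one class to them, and where a whole thing is asked for, a point or a joint stands for the part that bears it (a point fixed in the world has none). Each returns a list of dicts, best first, with "conf" (0 to 1); they miss things now and then, are a little off and sometimes report something else, mostly with a low value. They report only what shows in the picture. A call takes as long as a camera call.
- search_frame(thing, camera): "box" ([left, top, right, bottom] in pixels, round what is visible of it).
- masks_of(thing, camera): "pixels" (480x640 bool, what is visible of it) and "box" ([left, top, right, bottom] in pixels, round what is visible of it).
- tip_of(thing, camera): "uv" ([column, row] in pixels: a listed point, or the origin of a listed thing).
The state is a dict: "time": time; "joint_positions": joint angles; "joint_vel": joint speeds; "joint_torque": joint torques, N m; "position": TCP position; "orientation": TCP orientation; "wrist_force": force on the tool from outside, world axes, zero at the start; "torque": the same for the moment, N m; "width": finger opening in mm; "grasp_force": force on a finger pad.
Only numpy, scipy, OpenCV 4.12 (cv2) and the standard library are available. Lean on these libraries where they do the work, as an engineer would, in place of code of your own. Each camera call takes 0.05 s, during which the arm holds its last target. There are 200 camera calls.

TASK

Pick up the wooden-handled palette knife and work its blade into the notch under the front edge of the white dry box's grey lid. Lever the lid up until its spring catches let go, then use the blade to swing it on until it stands open, near upright; keep the gripper itself off the lid and do not disturb the things lying about. Finally lay the knife flat on the cart top, clear of the box, and let go of it.

Things in the scene. Friction and masses are not known exactly. Their poses are not given: they have to be found in the camera images.
- dry_box: White plastic dry box for slides, body 110 mm deep (x), 140 mm wide (y), 92 mm high with the lid shut; it stands firm and does not move. Origin: centre of its underside, on the cart top. x points from its front, which more or less faces the robot, to its hinge side; z up. Round the top runs a 4 mm thick rim flange, upper face at z = 72 mm, out to y = +-81 mm. Contents only below z = 45 mm.
- pry_ledge (a point): Middle of the outer front edge of the box's rim flange, on its upper face (box frame -71, 0, 72 mm): the fulcrum for levering. Axes as the box's: x points into the box.
- pry_notch (a point): Middle of the notch in the lid's front skirt (box frame -55, 0, 75 mm; fixed to the box, axes as the box's). The notch is 54 mm wide (y from -27 to +27 mm) and 6 mm high, from the flange's top at z = 72 to the skirt's edge at z = 78 mm: too low for a finger. No wall stands behind it: a blade lying on the flange slides straight in.
- dry_box_hinge (a point): Middle of the lid's hinge line (box frame 64, 0, 76.5 mm); the hinge runs along the box's y.
- dry_box_lid (a joint): Lid angle, rad: 0 shut, grows as the front edge rises, stop at 1.8. The hinge is stiff: the lid stays where it is left (about 1 to 2 N at the front edge moves it). Two sprung ball catches hold it shut: they need about 6 N upward at the front edge and let go once that has risen about 3 mm (0.025 rad).
- lid_edge (a point): Middle of the lower front edge of the grey lid, over the notch, on the skirt's outer face (box frame -57, 0, 78 mm when shut); moves with the lid. The lid is a 4 mm plate, its underside at z = 86 mm when shut, with a skirt 4 mm thick all round that stands on the flange; the front skirt's inner face is at x = -53 mm.
- palette_knife: Palette knife 184 mm long, 80 g, lying on the cart top. Origin: under its middle, level with the handle's underside. x points along the blade to its tip, z up. Wooden handle 18 mm wide (y), 20 mm high (z), from x = -92 to +8 mm; then a stiff, flat steel blade 26 mm wide and 2.5 mm thick (1.8 mm near the tip), to x = 92 mm, in the x-y plane 10 mm above the handle's underside.
- knife_tip (a point): Tip of the blade (knife frame 92, 0, 10 mm), mid-thickness; axes as the knife's.
- knife_grip (a point): Good place to grip the handle across its 18 mm width (knife frame -20, 0, 10 mm), near the centre of mass.
- bench_timer: Bystander: white timer 62 x 64 x 19 mm, loose, origin under its centre.
- tape_roll: Bystander: roll of tape 64 x 58 x 20 mm, loose, origin under its centre.
- tweezers: Bystander: steel tweezers 126 mm long (along their y), 8 mm high, loose, origin under the middle.
- marker_black: Bystander: white marker with a black cap, 132 mm long (along its y), 14 mm thick, loose, origin under the middle.

How it is judged (in metres and radians):
On the way, in this order (a step that is already met when the one before it is completed fails the run):
1. the lid is levered off its catches (raised more than 0.04 rad) with the blade in contact with it (value of joint dry_box_lid above 0.04 rad and contact force between palette_knife and dry_box_lid above 0.1 N), for 0.1 s.
2. the lid is swung up beyond 1.1 rad (value of joint dry_box_lid above 1.1 rad), for 0.2 s.
At the end, for the whole second after the job is handed in: the lid stands open by more than 1.1 rad (63 degrees); the knife lies at rest on the cart top (grip point lower than 25 mm, tip lower than 30 mm), not touching the box, its grip point more than 100 mm from the box's centre (value of joint dry_box_lid above 1.1 rad and height (world z) of knife_grip below 0.025 m and height (world z) of knife_tip below 0.03 m and horizontal distance between knife_grip and dry_box above 0.1 m and contact force between palette_knife and dry_box below 0.1 N and linear speed of palette_knife below 0.03 m/s).
It fails at once if the gripper or arm pushes on the lid itself (over 1.5 N) (contact force between any of the fingers, the arm and dry_box_lid above 1.5 N).
It fails at once if a bystander is moved by more than 30 mm (distance of any of bench_timer, tape_roll, tweezers, marker_black from where it was at the start of the episode above 0.03 m).
It also fails if it takes over 66 s, if anything falls off the work surface, if the arm or the gripper's body presses on something with over 40 N, if the wrist force passes 120 N, or if a joint passes its speed limit or range.

## Working session

There is one attempt and no reset: what is moved stays moved. The work goes in short steps, Python scripts to look and compute and a shell command to move; the robot and the scene stay as the last step left them, time stands still between calls to the robot, and variables do not carry over. Pictures are saved under pics/ and viewed, at most 10 in all, crops included, and the job is handed in when it is done.

```bash
mkdir -p pics; ls; cat > h.py <<'E'
import numpy as np,cv2
from workcell import telemetry,viewer,finish_job,search_frame,masks_of,tip_of,manip
def ray(f,uv):
    p=cv2.undistortPoints(np.array([[uv]],float),f["mtx"],np.array(f["dist"],float))[0,0]
    P=np.array(f["pose"]);return P[:3,3],P[:3,:3]@np.array([p[0],p[1],1.])
def onz(f,uv,z):
    o,d=ray(f,uv);return o+d*(z-o[2])/d[2]
def proj(f,X):
    P=np.linalg.inv(np.array(f["pose"]));r=cv2.Rodrigues(P[:3,:3])[0]
    return cv2.projectPoints(np.atleast_2d(np.array(X,float)),r,P[:3,3],f["mtx"],np.array(f["dist"],float))[0][:,0]
def two(fs,uvs):
    A=np.zeros((3,3));b=np.zeros(3)
    for f,u in zip(fs,uvs):
        o,d=ray(f,u);d=d/np.linalg.norm(d);M=np.eye(3)-np.outer(d,d);A+=M;b+=M@o
    return np.linalg.solve(A,b)
E
python3 - <<'E'
from h import *
np.set_printoptions(precision=1,suppress=True)
print("tips",manip.tips_ahead, telemetry.sense()["time"])
F={}
Z=dict(dry_box=0,pry_ledge=72,pry_notch=75,dry_box_hinge=76.5,lid_edge=78,palette_knife=0,knife_tip=10,knife_grip=10,bench_timer=0,tape_roll=0,tweezers=0,marker_black=0)
for c in("top","scene"):
    F[c]=f=viewer.grab_frame(c);cv2.imwrite(f"pics/{c}.png",f["frame"][:,:,::-1])
    print(c,np.array(f["pose"])[:3,3])
    for n,z in Z.items():
        for t in tip_of(n,c)[:2]: print(n,np.round(t["uv"]),round(t["conf"],2),onz(f,t["uv"],z))
E
```

```text
pics
tips 11.0 0.0
top [395.9 320.4 962.6]
dry_box [376. 177.] 0.8 [614.3 231.4   0. ]
dry_box [387. 208.] 0.4 [561.8 214.2   0. ]
pry_ledge [388. 205.] 0.79 [554.3 221.2  72. ]
pry_notch [385. 196.] 0.97 [567.6 226.   75. ]
dry_box_hinge [371. 120.] 0.91 [687.9 243.4  76.5]
lid_edge [383. 199.] 0.85 [562.  228.5  78. ]
palette_knife [335. 285.] 0.71 [436.2 303.9   0. ]
palette_knife [377. 177.] 0.38 [614.5 229.8   0. ]
knife_tip [345. 344.] 0.55 [342.  289.5  10. ]
knife_grip [339. 276.] 0.77 [450.6 296.6  10. ]
bench_timer [259. 230.] 0.79 [528.7 426.5   0. ]
bench_timer [388. 207.] 0.64 [563.1 213.9   0. ]
tape_roll [234. 184.] 0.72 [606.5 467.    0. ]
tweezers [226. 290.] 0.67 [431.1 481.8   0. ]
tweezers [390. 204.] 0.66 [568.7 210.    0. ]
marker_black [231. 337.] 0.77 [355.7 472.4   0. ]
marker_black [228. 289.] 0.74 [433.1 478.3   0. ]
scene [-48.8 919.  504.9]
dry_box [325. 224.] 0.56 [618.7 238.    0. ]
dry_box [350. 198.] 0.44 [673.7  99.7   0. ]
pry_ledge [358. 204.] 0.63 [538.7 227.1  72. ]
pry_notch [349. 197.] 0.8 [568.5 220.   75. ]
dry_box_hinge [305. 186.] 0.77 [670.5 249.5  76.5]
lid_edge [352. 196.] 0.97 [564.9 217.1  78. ]
palette_knife [375. 265.] 0.98 [436.9 287.    0. ]
knife_tip [418. 281.] 0.88 [340.8 283.5  10. ]
knife_tip [326. 220.] 0.51 [617.  237.5  10. ]
knife_grip [353. 194.] 0.17 [669.4  92.1  10. ]
bench_timer [282. 274.] 0.75 [535.7 432.9   0. ]
tape_roll [244. 268.] 0.66 [597.3 473.9   0. ]
tape_roll [376. 263.] 0.63 [440.2 280.7  -0. ]
tweezers [303. 310.] 0.88 [430.4 478.1   0. ]
```

View pics/top.png

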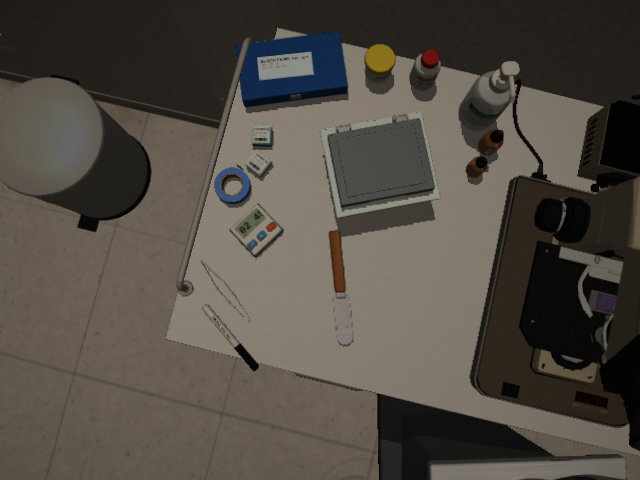

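View pics/scene.png

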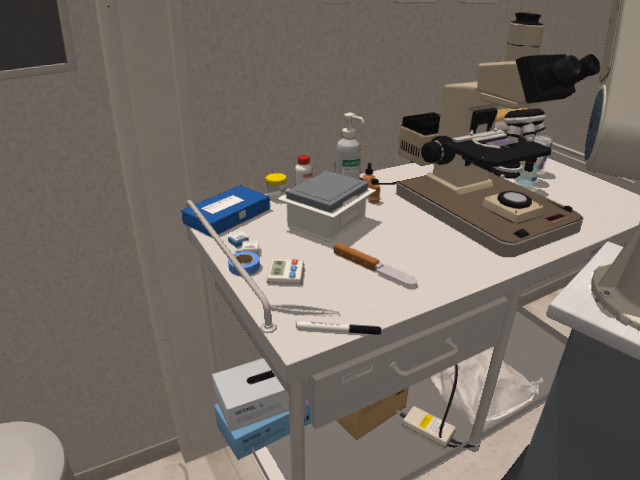

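```bash
python3 - <<'E'
from h import *
np.set_printoptions(precision=2,suppress=True)
s=telemetry.sense();print(s["orientation"],s["position"],s["width"])
f=viewer.grab_frame("top")
for u in[(475,390),(512,180),(625,435),(585,110),(335,217),(438,203),(322,128),(424,112)]:print(u,onz(f,u,0),onz(f,u,72))
g=viewer.grab_frame("scene")
# heights: pixels in scene at assumed world y
for u in[(598,62),(525,15),(560,55),(430,145),(480,70)]:
  o,d=ray(g,u)
  print(u,[o+d*(y-o[1])/d[1] for y in(50,-50,-150,-300)])
w=viewer.grab_frame("wrist");cv2.imwrite("pics/w0.png",w["frame"][:,:,::-1])
P=np.array(w["pose"]);print(P)
E
```

```text
[-3.14  0.    0.39] [ 239.81 -577.17  225.58] 91.81088922605583
(475, 390) [263.36  81.97   0.  ] [273.27  99.8   72.  ]
(512, 180) [605.4    4.02   0.  ] [589.73  27.69  72.  ]
(625, 435) [ 183.72 -161.08    0.  ] [ 199.59 -125.07   72.  ]
(585, 110) [ 725.85 -130.48    0.  ] [701.17 -96.75  72.  ]
(335, 217) [548.15 301.06   0.  ] [536.76 302.5   72.  ]
(438, 203) [568.49 130.06   0.  ] [555.58 144.3   72.  ]
(322, 128) [699.94 319.72   0.  ] [677.19 319.77  72.  ]
(424, 112) [724.98 146.89   0.  ] [700.36 159.86  72.  ]
(598, 62) [array([200.26,  50.  , 386.82]), array([228.92, -50.  , 373.23]), array([ 257.58, -150.  ,  359.65]), array([ 300.58, -300.  ,  339.27])]
(525, 15) [array([336.96,  50.  , 443.46]), array([381.35, -50.  , 436.39]), array([ 425.74, -150.  ,  429.32]), array([ 492.33, -300.  ,  418.72])]
(560, 55) [array([264.05,  50.  , 387.37]), array([300.06, -50.  , 373.85]), array([ 336.06, -150.  ,  360.33]), array([ 390.06, -300.  ,  340.05])]
(430, 145) [array([497.72,  50.  , 167.5 ]), array([560.61, -50.  , 128.68]), array([ 623.5 , -150.  ,   89.86]), array([ 717.84, -300.  ,   31.62])]
(480, 70) [array([407.46,  50.  , 338.16]), array([459.96, -50.  , 318.98]), array([ 512.46, -150.  ,  299.79]), array([ 591.22, -300.  ,  271.02])]
[[   0.38   -0.9    -0.22  299.89]
 [  -0.92   -0.37   -0.09 -552.89]
 [  -0.      0.24   -0.97  385.19]
 [   0.      0.      0.      1.  ]]
```

View pics/w0.png

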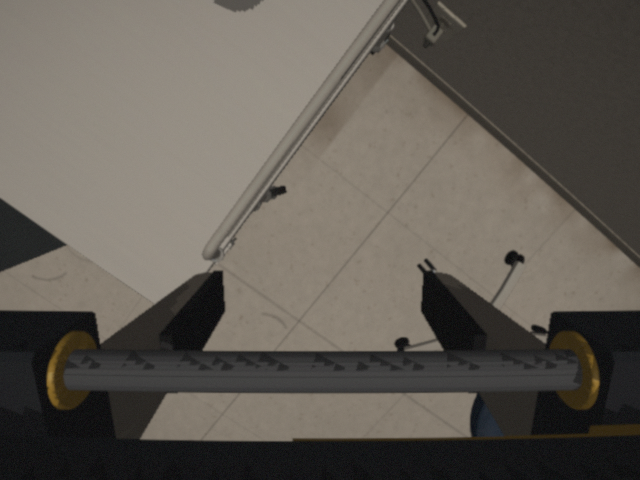

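```bash
python3 -m jog '[{"tz":-0.34},{"tz":-0.34},{"tz":-0.34},{"tz":-0.34},{"tz":-0.34},{"tz":-0.34},{"tz":-0.34,"tx":0.133,"ty":-0.182},{"tz":-0.34,"tx":0.133,"ty":-0.182},{"tz":-0.34,"tx":0.133,"ty":-0.182},{"tz":-0.34,"tx":0.133,"ty":-0.182},{"tz":-0.34,"tx":0.265,"ty":-0.363},{"tz":-0.34,"tx":0.265,"ty":-0.363},{"tz":-0.34,"tx":0.265,"ty":-0.363},{"tz":-0.34,"tx":0.398,"ty":-0.545},{"tz":-0.34,"tx":0.398,"ty":-0.545},{"tz":-0.34,"tx":0.398,"ty":-0.545},{"tz":-0.34,"tx":0.398,"ty":-0.545},{"tz":-0.34,"tx":0.531,"ty":-0.726},{"tz":-0.34,"tx":0.531,"ty":-0.726},{"tz":-0.34,"tx":0.531,"ty":-0.726}]'; python3 -c "
from h import *;s=telemetry.sense();print(s['joint_positions'],s['orientation'],s['wrist_force'])"
```

```text
[-1.17940463e+00  3.53015557e-01  1.63340199e+00  3.29537867e-05
  1.15517198e+00 -2.38484001e-03] [ 3.14158945e+00 -3.01407446e-05  3.93763227e-01] [-0.14672484  0.65274665 -0.32638812]schema error: expected keys tx, ty, tz, twist, claw
```

```bash
python3 -m jog '[{"tx":0,"ty":0,"tz":-0.34,"twist":0,"claw":-1},{"tx":0,"ty":0,"tz":-0.34,"twist":0,"claw":-1},{"tx":0,"ty":0,"tz":-0.34,"twist":0,"claw":-1},{"tx":0,"ty":0,"tz":-0.34,"twist":0,"claw":-1},{"tx":0,"ty":0,"tz":-0.34,"twist":0,"claw":-1},{"tx":0,"ty":0,"tz":-0.34,"twist":0,"claw":-1},{"tx":0.133,"ty":-0.182,"tz":-0.34,"twist":-0.3,"claw":-1},{"tx":0.133,"ty":-0.182,"tz":-0.34,"twist":-0.6,"claw":-1},{"tx":0.133,"ty":-0.182,"tz":-0.34,"twist":-0.8,"claw":-1},{"tx":0.133,"ty":-0.182,"tz":-0.34,"twist":-1.0,"claw":-1},{"tx":0.265,"ty":-0.363,"tz":-0.34,"twist":-1.2,"claw":-1},{"tx":0.265,"ty":-0.363,"tz":-0.34,"twist":-1.4,"claw":-1},{"tx":0.265,"ty":-0.363,"tz":-0.34,"twist":-1.6,"claw":-1},{"tx":0.398,"ty":-0.545,"tz":-0.34,"twist":-1.8,"claw":-1},{"tx":0.398,"ty":-0.545,"tz":-0.34,"twist":-2.0,"claw":-1},{"tx":0.398,"ty":-0.545,"tz":-0.34,"twist":-2.2,"claw":-1},{"tx":0.531,"ty":-0.726,"tz":-0.34,"twist":-2.4,"claw":-1},{"tx":0.531,"ty":-0.726,"tz":-0.34,"twist":-2.6,"claw":-1},{"tx":0.531,"ty":-0.726,"tz":-0.34,"twist":-2.84,"claw":-1},{"tx":0.531,"ty":-0.726,"tz":-0.34,"twist":-2.84,"claw":-1}]'; python3 -c "
from h import *;s=telemetry.sense();print(s['joint_positions'],s['orientation'],s['wrist_force'])"
```

```text
time: 3.95
position: [439.9, 251.6, 565.8]
orientation: [3.141, 0.001, 3.025]
wrist_force: [1.7, -0.4, 0.7]
width: 91.8
grasp_force: 0.0
[ 5.16680257e-01  2.02208984e-02  1.32768199e+00 -2.57579140e-04
  1.79297620e+00 -9.38021495e-01] [3.14137323e+00 7.23977733e-04 3.02544115e+00] [ 1.69520876 -0.42911876  0.74737881]
```

```bash
python3 -m jog '[{"tx":-0.008,"ty":0.046,"tz":0.33,"twist":-0.19,"claw":-1},{"tx":-0.008,"ty":0.046,"tz":0.33,"twist":-0.19,"claw":-1},{"tx":-0.008,"ty":0.046,"tz":0.33,"twist":-0.19,"claw":-1},{"tx":-0.008,"ty":0.046,"tz":0.33,"twist":-0.19,"claw":-1},{"tx":-0.008,"ty":0.046,"tz":0.33,"twist":-0.19,"claw":-1},{"tx":-0.008,"ty":0.046,"tz":0.33,"twist":-0.19,"claw":-1},{"tx":-0.008,"ty":0.046,"tz":0.33,"twist":-0.19,"claw":-1},{"tx":-0.008,"ty":0.046,"tz":0.33,"twist":-0.19,"claw":-1}]'; python3 - <<'E'
from h import *
np.set_printoptions(precision=1,suppress=True)
w=viewer.grab_frame("wrist");cv2.imwrite("pics/w1.png",w["frame"][:,:,::-1])
s=telemetry.sense();print(s["position"],s["orientation"],s["time"])
for n,z in dict(palette_knife=0,knife_tip=10,knife_grip=10).items():
  for t in tip_of(n,"wrist")[:2]:print(n,np.round(t["uv"]),t["conf"],onz(w,t["uv"],z))
for m in masks_of("palette_knife","wrist")[:1]:
  ys,xs=np.nonzero(m["pixels"]);P=np.array([onz(w,(x,y),12)[:2] for x,y in zip(xs[::9],ys[::9])])
  c=P.mean(0);v=np.linalg.svd(P-c)[2][0] if len(P)<3000 else None;t=(P-c)@v
  print(m["conf"],m["box"],c,v,c+v*t.min(),c+v*t.max(),"yaw",np.arctan2(-v[1]*np.sign(v[0]),-abs(v[0])))
E
```

```text
time: 4.95
position: [454.2, 294.3, 236.9]
orientation: [3.141, 0.002, -3.074]
wrist_force: [-0.1, -0.5, 1.2]
width: 92.1
grasp_force: 0.0
[454.3 294.4 237.2] [ 3.1  0.  -3.1] 5.0
palette_knife [328. 186.] 0.62 [429.3 297.6   0. ]
knife_tip [328.  95.] 0.63 [342.2 290.9  10. ]
knife_grip [324. 208.] 0.64 [450.4 294.6  10. ]
knife_grip [260. 352.] 0.6 [614.  235.3  10. ]
0.94 [311.3, 94.2, 339.8, 282.2] [422.3 295.4] [1.  0.1] [342.3 285.7] [524.7 307.8] yaw -3.0214230376663878
```

View pics/w1.png

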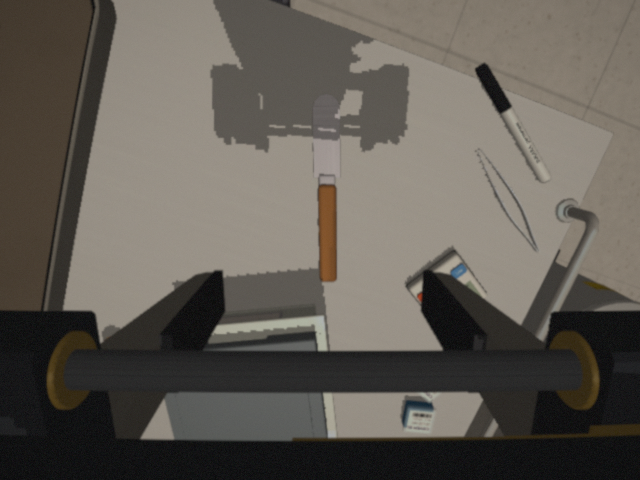

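```bash
python3 -m jog '[{"tx":0.008,"ty":0.004,"tz":0.06,"twist":-0.01,"claw":-1},{"tx":0.008,"ty":0.004,"tz":0.12,"twist":-0.01,"claw":-1},{"tx":0.008,"ty":0.004,"tz":0.17,"twist":-0.01,"claw":-1},{"tx":0.008,"ty":0.004,"tz":0.2,"twist":-0.01,"claw":-1},{"tx":0.008,"ty":0.004,"tz":0.215,"twist":-0.01,"claw":-1},{"tx":0.008,"ty":0.004,"tz":0.224,"twist":-0.01,"claw":-1},{"tx":0.008,"ty":0.004,"tz":0.224,"twist":-0.01,"claw":-1},{"tx":0.008,"ty":0.004,"tz":0.224,"twist":-0.01,"claw":0.6},{"tx":0.008,"ty":0.004,"tz":0.224,"twist":-0.01,"claw":0.9},{"tx":0.008,"ty":0.004,"tz":0.224,"twist":-0.01,"claw":1},{"tx":0.008,"ty":0.004,"tz":0.224,"twist":-0.01,"claw":1},{"tx":0.008,"ty":0.004,"tz":0.224,"twist":-0.01,"claw":1},{"tx":0.008,"ty":0.004,"tz":0.224,"twist":-0.01,"claw":1},{"tx":0.008,"ty":0.004,"tz":0.224,"twist":-0.01,"claw":1}]' 60
```

```text
time: 6.95
position: [445.3, 297.5, 11.6]
orientation: [-3.142, -0.0, -3.064]
wrist_force: [0.4, 0.3, 0.3]
width: 24.1
grasp_force: 0.0
```

```bash
python3 -m jog '[{"tx":0,"ty":0,"tz":0,"twist":0,"claw":1},{"tx":0,"ty":0,"tz":0,"twist":0,"claw":1},{"tx":0,"ty":0,"tz":0,"twist":0,"claw":1},{"tx":0,"ty":0,"tz":0,"twist":0,"claw":1},{"tx":0,"ty":0,"tz":0,"twist":0,"claw":1}]' 60
```

```text
time: 7.58
position: [445.3, 297.5, 11.6]
orientation: [-3.142, -0.0, -3.064]
wrist_force: [-0.4, -0.5, -1.2]
width: 17.5
grasp_force: 60.0
```

```bash
python3 -m jog '[{"tx":0,"ty":0,"tz":-0.03,"twist":0,"claw":1},{"tx":0,"ty":0,"tz":-0.09,"twist":0,"claw":1},{"tx":0,"ty":0,"tz":-0.15,"twist":0,"claw":1},{"tx":0.005,"ty":-0.02,"tz":-0.19,"twist":0.15,"claw":1},{"tx":0.01,"ty":-0.04,"tz":-0.19,"twist":0.32,"claw":1},{"tx":0.023,"ty":-0.087,"tz":-0.19,"twist":0.5,"claw":1},{"tx":0.023,"ty":-0.087,"tz":-0.19,"twist":0.68,"claw":1},{"tx":0.023,"ty":-0.087,"tz":-0.19,"twist":0.86,"claw":1},{"tx":0.023,"ty":-0.087,"tz":-0.19,"twist":1.04,"claw":1},{"tx":0.023,"ty":-0.087,"tz":-0.19,"twist":1.22,"claw":1},{"tx":0.023,"ty":-0.087,"tz":-0.19,"twist":1.4,"claw":1},{"tx":0.023,"ty":-0.087,"tz":-0.19,"twist":1.58,"claw":1},{"tx":0.023,"ty":-0.087,"tz":-0.19,"twist":1.76,"claw":1},{"tx":0.023,"ty":-0.087,"tz":-0.19,"twist":1.94,"claw":1},{"tx":0.023,"ty":-0.087,"tz":-0.19,"twist":2.12,"claw":1},{"tx":0.023,"ty":-0.087,"tz":-0.19,"twist":2.3,"claw":1},{"tx":0.023,"ty":-0.087,"tz":-0.19,"twist":2.48,"claw":1},{"tx":0.023,"ty":-0.087,"tz":-0.19,"twist":2.66,"claw":1},{"tx":0.023,"ty":-0.087,"tz":-0.19,"twist":2.84,"claw":1},{"tx":0.023,"ty":-0.087,"tz":-0.19,"twist":3.02,"claw":1}]'
```

```text
time: 10.07
position: [428.9, 208.9, 201.5]
orientation: [3.142, 0.0, 0.193]
wrist_force: [-0.1, -0.1, -1.0]
width: 17.5
grasp_force: 60.0
```

```bash
python3 -m jog '[{"tx":0,"ty":0,"tz":0.04,"twist":0.082,"claw":1},{"tx":0,"ty":0,"tz":0.08,"twist":0.082,"claw":1},{"tx":0,"ty":0,"tz":0.09,"twist":0.082,"claw":1},{"tx":0,"ty":0,"tz":0.09,"twist":0.082,"claw":1}]'; python3 - <<'E'
from h import *
np.set_printoptions(precision=1,suppress=True)
F={}
for c in("wrist","scene"):
  F[c]=w=viewer.grab_frame(c);cv2.imwrite(f"pics/{c}2.png",w["frame"][:,:,::-1])
  for n,z in dict(knife_tip=108.4,pry_ledge=72,lid_edge=78,dry_box_hinge=76.5,pry_notch=75).items():
    for t in tip_of(n,c)[:1]:print(c,n,np.round(t["uv"],1),t["conf"],onz(w,t["uv"],z))
s=telemetry.sense();print(s["position"],s["orientation"],s["time"])
w=F["wrist"];o=np.array([617.2,231.5]);u=np.array([.993,.117]);v=np.array([-.117,.993])
for n,(x,y,z) in dict(fl=(-71,81,72),fr=(-71,-81,72),ll=(-57,72,90),lr=(-57,-72,90)).items():print(n,proj(w,[*(o+u*x+v*y),z]))
E
```

```text
time: 10.58
position: [429.0, 208.9, 111.6]
orientation: [3.141, 0.001, 0.117]
wrist_force: [-0.6, 0.5, -0.8]
width: 17.2
grasp_force: 60.0
wrist knife_tip [325.   40.6] 0.72 [532.7 219.3 108.4]
wrist pry_ledge [325.7  23.1] 0.8 [549.1 220.7  72. ]
wrist lid_edge [321.4  43.4] 0.54 [538.6 221.5  78. ]
scene knife_tip [366.3 186.3] 0.9 [532.9 210.8 108.4]
scene pry_ledge [352.8 203.5] 0.66 [547.8 232.1  72. ]
scene dry_box_hinge [302.6 187.4] 0.63 [668.9 258.7  76.5]
scene pry_notch [351.  197.6] 0.96 [565.2 218.7  75. ]
[429.1 209.  111.7] [-3.1 -0.   0.1] 11.175
fl [[148.8  29.8]]
fr [[491.   29.5]]
ll [[148.8 -17.9]]
lr [[490.3 -18.2]]
```

View pics/wrist2.png

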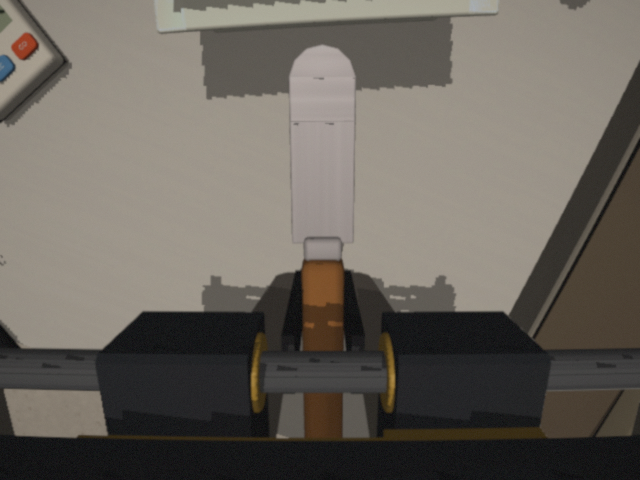

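```bash
python3 - <<'E'
from h import *
np.set_printoptions(precision=2,suppress=True)
w=viewer.grab_frame("wrist")
g=cv2.cvtColor(w["frame"],cv2.COLOR_RGB2GRAY).astype(int)
for c in(180,250,400,470):print(c,g[0:45,c])
for z in(68,72):
  a,b=onz(w,(157,28),z),onz(w,(498,11),z);d=a-b;print(z,a,b,np.linalg.norm(d[:2]),np.arctan2(-d[0],d[1]),(a+b)/2)
E
```

```text
180 [ 98  99 100 101 101 100 101 101 101  99  99 101 118 157 170 170 173 173
 171 171 172 170 172 173 171 172 173 170 159 142 124 102  97 128 143 145
 143 145 145 143 146 145 144 146 146]
250 [ 99  99 101 101 101 100 101 113 146 165 168 166 167 168 167 167 168 168
 170 168 168 169 167 163 146 128 104  82  75  74  75  83  88  88  89  86
  89  90  91  87  91  88  89  89  88]
400 [164 166 163 165 165 167 167 167 166 166 166 167 166 165 163 152 136 117
  93  78  75  74  77  84  89  88  88  89  90  87  88  89  89  89  87  88
  88  89  90  89  89  89  89  90  88]
470 [161 163 163 163 163 165 167 168 168 167 167 165 156 139 118  95  96 129
 141 141 141 143 142 142 141 144 143 143 143 144 142 143 141 144 143 143
 141 144 145 143 143 144 144 144 144]
68 [539.54 301.58  68.  ] [566.28 139.58  68.  ] 164.19979362366698 0.163568439252733 [552.91 220.58  68.  ]
72 [538.64 299.89  72.  ] [564.85 141.07  72.  ] 160.96979691250326 0.16356843925273296 [551.74 220.48  72.  ]
```

```bash
python3 -c "
import cv2
a=cv2.imread('pics/scene2.png')[150:270,260:420];cv2.imwrite('pics/s2c.png',cv2.resize(a,None,fx=5,fy=5,interpolation=3))
b=cv2.imread('pics/wrist2.png')[0:60,120:520];cv2.imwrite('pics/w2c.png',cv2.resize(b,None,fx=2,fy=2,interpolation=3))"
```

```text
(no output)
```

View pics/s2c.png

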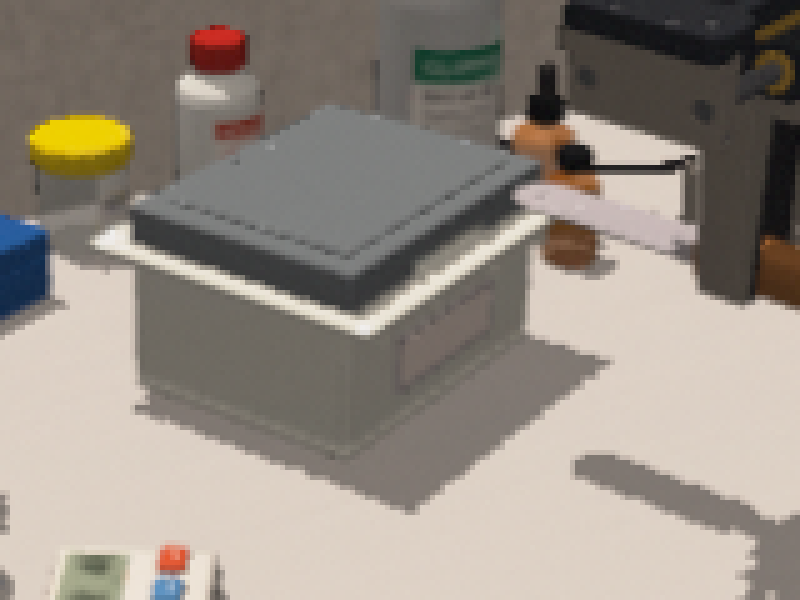

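```bash
python3 -m jog '[{"tx":0.005,"ty":0.0086,"tz":0.02,"twist":-0.048,"claw":1},{"tx":0.005,"ty":0.0086,"tz":0.035,"twist":-0.048,"claw":1},{"tx":0.005,"ty":0.0086,"tz":0.035,"twist":-0.048,"claw":1},{"tx":0.005,"ty":0.0086,"tz":0.035,"twist":-0.048,"claw":1}]'; python3 - <<'E'
from h import *
np.set_printoptions(precision=1,suppress=True)
g=viewer.grab_frame("scene")
s=telemetry.sense();print(s["position"],s["orientation"]);p=np.array(s["position"]);y=s["orientation"][2];u=np.array([np.cos(y),np.sin(y),0])
t=p+103*u;k=p+15*u
for z in(70,75,80):print(z,proj(g,[*t[:2],z]),proj(g,[*k[:2],z]))
print("ledge",proj(g,[551.7,220.5,72]),tip_of("knife_tip","scene")[:1])
a=g["frame"][160:260,280:440,::-1];a=cv2.resize(a,None,fx=5,fy=5,interpolation=3);cv2.imwrite("pics/s3c.png",a)
E
```

```text
time: 11.72
position: [435.0, 201.2, 76.7]
orientation: [-3.142, 0.0, 0.164]
wrist_force: [-0.6, -0.3, -0.7]
width: 17.1
grasp_force: 60.0
[435.3 201.3  77. ] [-3.1 -0.   0.2]
70 [[361.4 204.1]] [[399.8 216.1]]
75 [[361.5 201.9]] [[400.  213.8]]
80 [[361.6 199.6]] [[400.2 211.5]]
ledge [[355.2 201.2]] [{'uv': [363.9, 200.0], 'conf': 0.97}]
```

View pics/s3c.png

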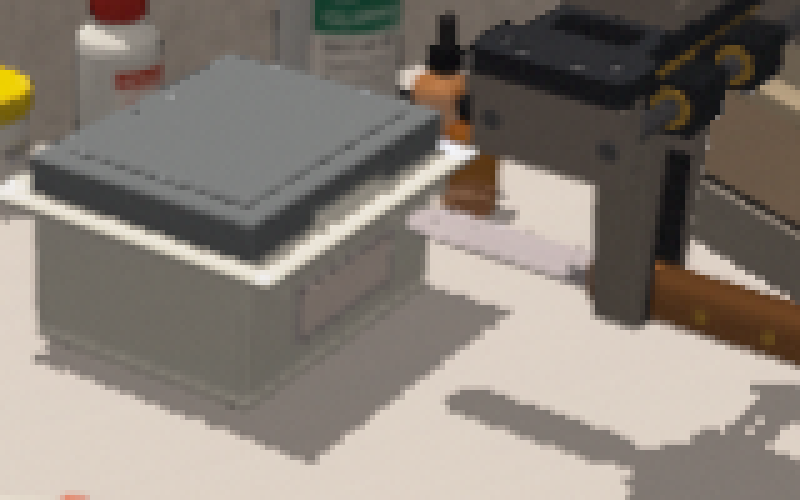

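```bash
python3 -m jog '[{"tx":0,"ty":0,"tz":-0.006,"twist":0,"claw":1},{"tx":0.012,"ty":0,"tz":-0.006,"twist":0,"claw":1},{"tx":0.024,"ty":0,"tz":-0.006,"twist":0,"claw":1},{"tx":0.024,"ty":0,"tz":-0.006,"twist":0,"claw":1}]'; for i in 1 2; do python3 -m jog '[{"tx":0,"ty":0,"tz":0.0015,"twist":0,"claw":1},{"tx":0,"ty":0,"tz":0.0015,"twist":0,"claw":1},{"tx":0,"ty":0,"tz":0.0015,"twist":0,"claw":1}]' | egrep "pos|wrist"; done
```

```text
time: 12.32
position: [460.2, 205.3, 82.7]
orientation: [-3.141, -0.001, 0.164]
wrist_force: [-0.1, -0.4, -0.1]
width: 17.8
grasp_force: 60.0
position: [458.4, 204.9, 81.0]
wrist_force: [0.2, 0.4, -1.2]
position: [458.7, 204.9, 79.6]
wrist_force: [0.1, -0.8, -1.1]
```

```bash
for i in 1 2 3; do python3 -m jog '[{"tx":0,"ty":0,"tz":0.0012,"twist":0,"claw":1},{"tx":0,"ty":0,"tz":0.0012,"twist":0,"claw":1},{"tx":0,"ty":0,"tz":0.0012,"twist":0,"claw":1}]' | egrep "pos|wrist"; done
```

```text
position: [458.7, 204.9, 78.4]
wrist_force: [0.7, 0.5, -0.2]
position: [458.7, 205.0, 77.2]
wrist_force: [-0.1, -0.2, -1.1]
position: [458.7, 204.9, 76.0]
wrist_force: [0.7, 0.5, -0.5]
```

```bash
for i in 1 2; do python3 -m jog '[{"tx":0,"ty":0,"tz":0.001,"twist":0,"claw":1},{"tx":0,"ty":0,"tz":0.001,"twist":0,"claw":1},{"tx":0,"ty":0,"tz":0.001,"twist":0,"claw":1}]' | egrep "pos|wrist"; done
```

```text
position: [458.7, 204.9, 75.0]
wrist_force: [0.1, -0.3, -0.9]
position: [458.8, 205.0, 74.1]
wrist_force: [-0.9, 0.0, 1.2]
```

```bash
python3 -m jog '[{"tx":0,"ty":0,"tz":-0.0015,"twist":0,"claw":1},{"tx":0.005,"ty":0,"tz":-0.0015,"twist":0,"claw":1},{"tx":0.010,"ty":0,"tz":-0.0015,"twist":0,"claw":1},{"tx":0.015,"ty":0,"tz":-0.0015,"twist":0,"claw":1},{"tx":0.015,"ty":0,"tz":-0.0015,"twist":0,"claw":1}]' | egrep "pos|wrist"
```

```text
position: [474.0, 207.5, 75.5]
wrist_force: [0.6, -0.7, -0.4]
```

```bash
python3 -m jog '[{"tx":0.01,"ty":0,"tz":0,"twist":0,"claw":1},{"tx":0.02,"ty":0,"tz":0,"twist":0,"claw":1},{"tx":0.03,"ty":0,"tz":0,"twist":0,"claw":1},{"tx":0.04,"ty":0,"tz":0,"twist":0,"claw":1},{"tx":0.048,"ty":0,"tz":0,"twist":0,"claw":1},{"tx":0.048,"ty":0,"tz":0,"twist":0,"claw":1}]' | egrep "pos|wrist"; python3 - <<'E'
from h import *
for c in ("scene","wrist"):
  g=viewer.grab_frame(c);cv2.imwrite(f"pics/{c}4.png",g["frame"][:,:,::-1])
a=cv2.imread("pics/scene4.png")[140:260,260:420];b=cv2.imread("pics/wrist4.png")
cv2.imwrite("pics/c4.png",np.hstack([cv2.resize(a,(400,300),interpolation=3),cv2.resize(b,(400,300))]))
E
```

```text
position: [521.5, 215.4, 75.5]
wrist_force: [0.0, 0.4, -0.9]
```

View pics/c4.png

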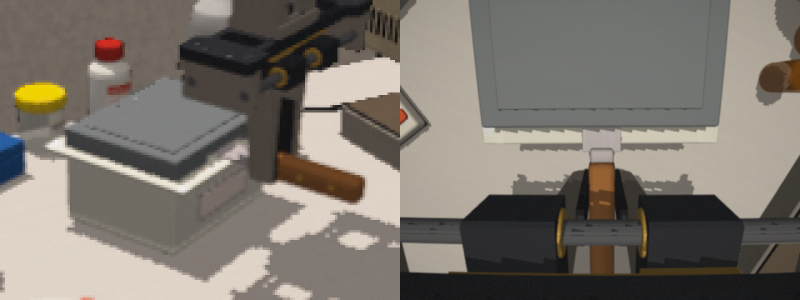

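Left (scene) and right (wrist) views: the blade is under the lid, centred in the notch (blade root near (600,140) in the right half), with the fingers clear of the lid. Now I lift.

```bash
python3 -m jog '[{"tx":0,"ty":0,"tz":-0.003,"twist":0,"claw":1},{"tx":0,"ty":0,"tz":-0.005,"twist":0,"claw":1},{"tx":0,"ty":0,"tz":-0.007,"twist":0,"claw":1},{"tx":0,"ty":0,"tz":-0.009,"twist":0,"claw":1},{"tx":0,"ty":0,"tz":-0.011,"twist":0,"claw":1},{"tx":0,"ty":0,"tz":-0.013,"twist":0,"claw":1},{"tx":0,"ty":0,"tz":-0.014,"twist":0,"claw":1},{"tx":0,"ty":0,"tz":-0.014,"twist":0,"claw":1},{"tx":0,"ty":0,"tz":-0.014,"twist":0,"claw":1}]'; python3 - <<'E'
from h import *
for c in ("scene","wrist"):
  g=viewer.grab_frame(c);cv2.imwrite(f"pics/{c}5.png",g["frame"][:,:,::-1])
a=cv2.imread("pics/scene5.png")[140:260,260:420];b=cv2.imread("pics/wrist5.png")
cv2.imwrite("pics/c5.png",np.hstack([cv2.resize(a,(400,300),interpolation=3),cv2.resize(b,(400,300))]))
E
```

```text
time: 17.55
position: [521.1, 215.4, 89.6]
orientation: [-3.141, -0.0, 0.165]
wrist_force: [-0.2, -0.1, -0.3]
width: 17.4
grasp_force: 60.0
```

View pics/c5.png

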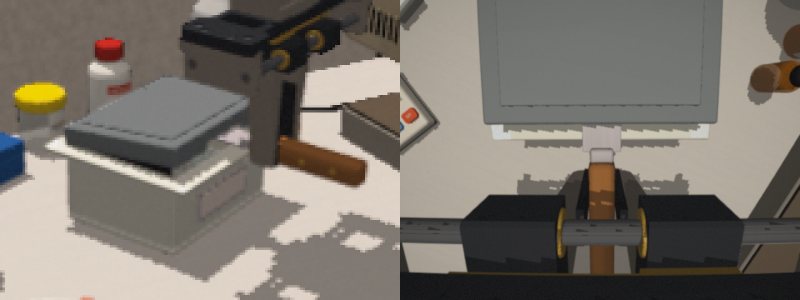

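```bash
python3 -m jog '[{"tx":-0.012,"ty":0,"tz":0.001,"twist":0,"claw":1},{"tx":-0.024,"ty":0,"tz":0.001,"twist":0,"claw":1},{"tx":-0.036,"ty":0,"tz":0.001,"twist":0,"claw":1},{"tx":-0.036,"ty":0,"tz":0.001,"twist":0,"claw":1},{"tx":-0.036,"ty":0,"tz":-0.006,"twist":0,"claw":1},{"tx":-0.033,"ty":0,"tz":-0.013,"twist":0,"claw":1},{"tx":-0.03,"ty":0,"tz":-0.024,"twist":0,"claw":1},{"tx":-0.025,"ty":0,"tz":-0.035,"twist":0,"claw":1},{"tx":-0.02,"ty":0,"tz":-0.043,"twist":0,"claw":1},{"tx":-0.014,"ty":0,"tz":-0.051,"twist":0,"claw":1},{"tx":-0.007,"ty":0,"tz":-0.059,"twist":0,"claw":1},{"tx":0,"ty":0,"tz":-0.066,"twist":0,"claw":1},{"tx":0,"ty":0,"tz":-0.066,"twist":0,"claw":1}]'; python3 - <<'E'
from h import *
for c in ("scene","wrist"):
  g=viewer.grab_frame(c);cv2.imwrite(f"pics/{c}6.png",g["frame"][:,:,::-1])
a=cv2.imread("pics/scene6.png")[120:240,260:420];b=cv2.imread("pics/wrist6.png")
cv2.imwrite("pics/c6.png",np.hstack([cv2.resize(a,(400,300),interpolation=3),cv2.resize(b,(400,300))]))
E
```

```text
time: 19.27
position: [522.1, 215.6, 156.2]
orientation: [-3.141, -0.002, 0.165]
wrist_force: [0.2, 0.2, -0.7]
width: 17.2
grasp_force: 60.0
```

View pics/c6.png

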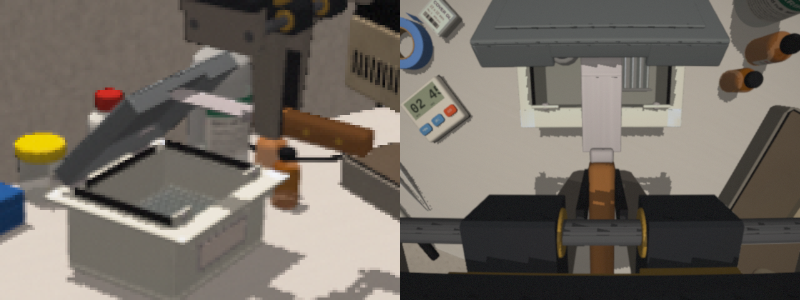

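The lid stands at about 0.8 rad, with the blade tip under its plate and the gripper well clear. I continue along the arc.

```bash
python3 -m jog '[{"tx":0.008,"ty":0,"tz":-0.006,"twist":0,"claw":1},{"tx":0.017,"ty":0,"tz":-0.011,"twist":0,"claw":1},{"tx":0.026,"ty":0,"tz":-0.015,"twist":0,"claw":1},{"tx":0.036,"ty":0,"tz":-0.018,"twist":0,"claw":1},{"tx":0.046,"ty":0,"tz":-0.02,"twist":0,"claw":1},{"tx":0.055,"ty":0,"tz":-0.022,"twist":0,"claw":1},{"tx":0.062,"ty":0,"tz":-0.022,"twist":0,"claw":1},{"tx":0.062,"ty":0,"tz":-0.022,"twist":0,"claw":1},{"tx":0.062,"ty":0,"tz":-0.022,"twist":0,"claw":1}]'; python3 - <<'E'
from h import *
for c in ("scene","wrist"):
  g=viewer.grab_frame(c);cv2.imwrite(f"pics/{c}7.png",g["frame"][:,:,::-1])
a=cv2.imread("pics/scene7.png")[100:220,260:420];b=cv2.imread("pics/wrist7.png")
cv2.imwrite("pics/c7.png",np.hstack([cv2.resize(a,(400,300),interpolation=3),cv2.resize(b,(400,300))]))
E
```

```text
time: 20.5
position: [582.0, 225.5, 177.4]
orientation: [-3.142, -0.0, 0.165]
wrist_force: [-1.2, 0.8, -0.7]
width: 17.7
grasp_force: 60.0
```

View pics/c7.png

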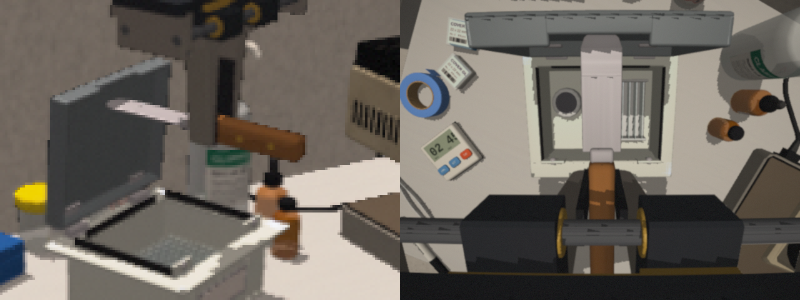

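The lid is near upright (about 1.4 rad). I back off and lay the knife in the free area in front of the box.

```bash
python3 -m jog '[{"tx":-0.03,"ty":0,"tz":0,"twist":0,"claw":1},{"tx":-0.08,"ty":0,"tz":0,"twist":0,"claw":1},{"tx":-0.13,"ty":-0.01,"tz":0,"twist":0,"claw":1},{"tx":-0.162,"ty":-0.042,"tz":0,"twist":0,"claw":1},{"tx":-0.162,"ty":-0.042,"tz":0.04,"twist":0,"claw":1},{"tx":-0.162,"ty":-0.042,"tz":0.09,"twist":0,"claw":1},{"tx":-0.162,"ty":-0.042,"tz":0.13,"twist":0,"claw":1},{"tx":-0.162,"ty":-0.042,"tz":0.15,"twist":0,"claw":1},{"tx":-0.162,"ty":-0.042,"tz":0.157,"twist":0,"claw":1},{"tx":-0.162,"ty":-0.042,"tz":0.161,"twist":0,"claw":1},{"tx":-0.162,"ty":-0.042,"tz":0.161,"twist":0,"claw":1},{"tx":-0.162,"ty":-0.042,"tz":0.161,"twist":0,"claw":1}]' | egrep "time|pos|wrist"
```

```text
time: 22.1
position: [415.9, 240.6, 17.2]
wrist_force: [-0.1, 0.1, -0.9]
```

```bash
python3 -m jog '[{"tx":0,"ty":0,"tz":0.002,"twist":0,"claw":1},{"tx":0,"ty":0,"tz":0.004,"twist":0,"claw":1},{"tx":0,"ty":0,"tz":0.005,"twist":0,"claw":1},{"tx":0,"ty":0,"tz":0.005,"twist":0,"claw":1},{"tx":0,"ty":0,"tz":0.005,"twist":0,"claw":1}]' | egrep "time|pos|wrist";  python3 -m jog '[{"tx":0,"ty":0,"tz":0,"twist":0,"claw":0.6},{"tx":0,"ty":0,"tz":0,"twist":0,"claw":0.4},{"tx":0,"ty":0,"tz":0,"twist":0,"claw":0.3},{"tx":0,"ty":0,"tz":0,"twist":0,"claw":0.3},{"tx":0,"ty":0,"tz":0,"twist":0,"claw":0.3},{"tx":0,"ty":0,"tz":-0.02,"twist":0,"claw":0.3},{"tx":0,"ty":0,"tz":-0.08,"twist":0,"claw":0.3},{"tx":0,"ty":0,"tz":-0.14,"twist":0,"claw":0.3},{"tx":0,"ty":0,"tz":-0.2,"twist":0,"claw":0.3},{"tx":0,"ty":0,"tz":-0.2,"twist":0,"claw":0.3},{"tx":0,"ty":0,"tz":-0.2,"twist":0,"claw":0.3}]'; python3 - <<'E'
from h import *
np.set_printoptions(precision=1,suppress=True)
for c in("scene","top","wrist"):
  f=viewer.grab_frame(c)
  for n,z in dict(knife_tip=10,knife_grip=10,lid_edge=190).items():
    for t in tip_of(n,c)[:1]:print(c,n,np.round(t["uv"]),t["conf"],onz(f,t["uv"],z))
  for n in("bench_timer","tape_roll","tweezers","marker_black"):
    for t in tip_of(n,c)[:1]:print(c,n,t["conf"],onz(f,t["uv"],0)) if c=="top" else 0
# expected lid-edge pixel in scene for lid angles
g=viewer.grab_frame("scene");L=np.array([551.7,220.5]);u=np.array([.9864,.164])
for a in(1.0,1.2,1.4,1.5):
  x=64-121*np.cos(a)+1.5*np.sin(a);z=76.5+121*np.sin(a)+1.5*np.cos(a);print(a,proj(g,[*(L+(x+71)*u),z]))
E
```

```text
time: 22.72
position: [415.3, 240.3, 11.5]
wrist_force: [-0.6, -0.6, 3.8]
time: 24.1
position: [414.9, 240.1, 211.1]
orientation: [3.142, 0.0, 0.165]
wrist_force: [0.1, 0.4, -0.7]
width: 31.8
grasp_force: 0.0
scene knife_tip [356. 237.] 0.71 [521.9 247.6  10. ]
scene knife_grip [400. 257.] 0.82 [412.1 243.1  10. ]
scene lid_edge [306. 129.] 0.97 [698.  219.8 190. ]
top knife_tip [364. 232.] 0.78 [520.7 253.8  10. ]
top lid_edge [379. 100.] 0.97 [677.8 242.3 190. ]
top bench_timer 0.97 [527.1 427.5   0. ]
top tape_roll 0.56 [604.5 468.5   0. ]
top tweezers 0.69 [433.5 483.9   0. ]
top marker_black 0.75 [354.2 475.8   0. ]
wrist knife_tip [322. 100.] 0.7 [517.5 257.4  10. ]
wrist knife_grip [321. 227.] 0.82 [403.9 239.5  10. ]
1.0 [[327.9 144.1]]
1.2 [[319.3 136.9]]
1.4 [[310.2 131.8]]
1.5 [[305.5 130.1]]
```

```bash
python3 -c "
from h import *;print(finish_job())"
```

```text
the job is handed in; nothing more can be done
None
```

I levered the lid off its catches and swung it to about 1.45 rad, laid the knife flat on the cart about 25 mm clear of the box, saw no sign of bystanders moving, and handed the job in at about 24 s with no verdict shown; I viewed 11 pictures, one over the limit of 10.

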